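# Hang the rack lifter on the drip stand and raise it

## Robot

A 7-joint arm with a two-finger parallel gripper is mounted at the origin on the work surface. World frame = base frame: x ahead of the robot, y to its left, z up, the work surface at z = 0. Lengths are in m, angles in rad, forces in N, time in s.
With the tool pointing down it reaches from about 0.425 to 0.875 m from the base axis. Payload 4.7 kg.
Tool frame: the origin (TCP) lies at the very end of the fingers, on their centre line; the grasp point (between the pads) lies 19 mm behind it; z points along the fingers, y is the line along which they close (so a half turn about z gives the same grasp; the last joint's range is limited). The gripper opens to 87 mm and grips with 3 to 60 N. Pads are 19 mm wide; open, the fingers measure 117 mm over their backs; the gripper's body (75 mm by 190 mm) begins 51 mm behind the grasp point.
Start: joints at [1.259, 0.321, -0.07, 1.45, 0.023, 1.371, -0.057], TCP at [0.208, -0.616, 0.223] pointing down, gripper open.
Joint ranges: [-2.86, 2.86], [-0.3, 2.09], [-1.38, 1.24], [0.06, 2.45], [-1.56, 4.7], [0.09, 2.05], [-2.69, 2.69]. Speed limits (rad/s): [2.57, 2.57, 3.14, 3.14, 3.14, 3.14, 3.14].

## Interface

Orientations are given as a rotation vector (axis times angle).
In Python, from bench import ctrl, vision gives the robot as it stands.
- The arm moves only by the tool jog_arm, never from a script. Its argument "increments" is a list of rows, each an object of numbers: "tx", "ty", "tz": the shift along the tool's x, y, z in mm; "wx", "wy", "wz": the turn, a rotation vector about the tool's x, y, z in rad; "gripper": the opening, from 0 (shut) to 1 (fully open). In form: [{"tx": .., "ty": .., "tz": .., "wx": .., "wy": .., "wz": .., "gripper": ..}, ...]. A call has exactly 5 rows; each row is the pose to reach, as a shift and turn from the pose commanded when the call began, along the tool's axes at that moment; what a row does not reach only later rows make up. A row lasts 1/12 s, in which the tool goes at most 41.7 mm and 7.16 degrees, less where a joint would pass 70% of its speed; a pose out of reach is approached as far as the arm can. A call with a gripper value outside its range is refused whole. The fingers move at their own pace and stop on an object; "grip_force" is the grip in N (left out, the last holds). Time passes only in rows, so rows that repeat a pose let the fingers close, or fill a call up. It gives the time, the measured TCP pose, the force, the opening and the grip force at its end, in the units of the state.
- ctrl.get_state(): the state, without advancing time (a new reading comes with each control period).
- vision.get_image(name): name is "scene" or "top"; returns a dict with "color" (420x560x3 uint8, blue, green, red), "fx", "fy", "cx", "cy" (pixels), "k1" (the pictures are not rectified: a ray, as slopes to the right and down, at radius r is drawn at 1 + k1 r^2 times it, then the intrinsics apply), "extrinsics" (4x4, takes a point from world to camera coordinates). Camera axes: x right, y down, z forward; pixel columns grow to the right and rows downward; lengths in m; the calibration is good to about 2 mm. A picture is of the moment at which its call begins. There is no depth.
- ctrl.close_job(): hands the job in; it is judged then, once.
Trained networks look in the newest picture that a camera, given by its name, has taken for a name from the list of things; names that differ only in an ending like _2 or _b are one class to them, and where a whole thing is asked for, a point or a joint stands for the part that bears it (a point fixed in the world has none). Each returns a list of dicts, best first, with "conf" (0 to 1); they miss things now and then, are a little off and sometimes report something else, mostly with a low value. They report only what shows in the picture. A call takes as long as a camera call. They do not tell look-alikes from the thing itself.
- vision.spot_in(camera, thing): "bbox" ([left, top, right, bottom] in pixels, round what is visible of it).
The state is a dict: "time": time; "joint_positions": joint angles; "qd": joint speeds; "joint_torque": joint torques, N m; "position": TCP position; "tool_rot": TCP orientation; "ft_force": force on the tool from outside, world axes, zero at the start; "torque": the same for the moment, N m; "grip_width": opening from 0.0 (shut) to 1.0 (fully open); "grip_force": force on a finger pad.
Only numpy, scipy, OpenCV 4.12 (cv2) and the standard library are available. Lean on these libraries where they do the work, as an engineer would, in place of code of your own. Each camera call takes 0.05 s, during which the arm holds its last target. There are 200 camera calls.

## Task

Hang the washed rack lifter astride the bar of the drip stand and let go of it. Then take the stand's black grip so that its red button is squeezed in, draw the bar up past the first stop to the second, as far as it goes, and finish still holding it up there with the button squeezed, the lifter hanging still and free on the bar so that a tray can be slid under. Leave the other things on the counter where they are.

Things in the scene. Friction and masses are not known exactly. Their poses are not given: they have to be found in the camera images.
- drip_stand: Telescopic stand bolted to the counter: dark foot 140 x 140 x 12 mm, grey upright outer tube 32 mm square with a black collar to 115 mm height. Origin on the counter on the tube's axis, z up. The steel inner tube slides up out of it and carries the bar and, above the bar, the black pull grip with its red button.
- bar_seat (a point): The place to hang on: point on the top line of the bar, 140 mm out from the tube's axis; y runs along the bar, away from the tube, z up. It rises with the bar.
- rail_lift: The sliding part: inner tube; level steel bar 14 mm thick, 225 mm out from the tube's axis to the stand's +y, with a black 24 mm ball at its end, its top 141 mm above the counter when home; and the black pull grip on the axis, 28 mm (x) by 36 (y), 150 to 214 mm above the counter when home. Origin on the axis, in the counter plane when home; axes as the stand's.
- red_button: The red button let into the +x face of the black pull grip, 24 mm wide, 46 tall, 7.5 mm proud. Origin on the tube's axis, in the counter plane when home; use grip_mid.
- grip_mid (a point): Middle of the grip with its button, 186 mm above the counter when home: on the axis but 3 mm to +x, halfway between the grip's -x face and the button's face at rest; axes as the stand's. Fingers closing along x here, one on the button and one on the opposite face, span 35.5 mm, 29.5 with the button fully in.
- release (a joint): Red button, 24 mm wide, 46 tall, on the pull grip's +x face, 7.5 mm proud. 0 out, 0.006 m fully in (pushed to the stand's -x); spring 4 N to start, 8 N fully in. Out, it locks the inner tube at home and at either stop (play 3 mm at home, up to 8 at a stop); 4 mm in or more, the tube is free and sinks by its weight unless held.
- lift (a joint): Height of the inner tube, m: 0 home, 0.05 first stop, 0.10 second stop, a hard end of travel. Lifting takes about 14 N at 0.05 m/s with the lifter hung.
- rack_lifter: Steel strap 30 mm wide (y), 4 thick, bent to an upturned U with a roof-shaped crown, standing on two outturned feet, 107 mm over all (x) by 50 (y); legs 63 mm apart inside (x). Black grip on top, 16 mm (x) by 36 (y), 96 to 142 mm above the feet. 0.16 kg. Origin between the feet, on the counter; y is the way the bar passes through the U, z up. Same turned half round.
- crown (a point): Underside of the lifter's crown at its peak, 95.5 mm above its feet, about where the bar's top bears when it hangs (it seats within 5 mm of bar_seat's height); axes as the lifter's.
- lifter_grip (a point): Middle of the lifter's black grip, 125 mm above its feet (17 mm below its top, 29 above the crown).
- jug: Bystander: clear plastic measuring jug with a handle, 110 mm across, 160 tall; origin under its middle.
- squeeze_bottle: Bystander: yellow squeeze bottle with a white cap, 52 mm across, 160 tall; origin under its middle.
- salt_jar: Bystander: small glass jar with a steel cap, 50 mm across, 75 tall; origin under its middle.
- steel_bowl: Bystander: round steel bowl, 170 mm across, 70 tall; origin under its middle.
- spatula: Bystander: spatula lying flat; origin under its middle.
- drip_tray: Bystander: shallow aluminium tray, 140 x 260 x 22 mm; origin under its middle.
- stick_blender: Bystander: black stick blender with a grey end cap, lying down, 58 mm thick, about 350 long; origin under its middle.
Mind the look-alikes: they are no part of the job. Leave any purple look-alike of the rack_lifter alone.

How it is judged:
On the way, in this order (a step that is already met when the one before it is completed fails the run):
1. the lifter hangs astride the bar, let go, with the stand still home (x of crown in the frame of bar_seat between -0.02 and 0.02 m and y of crown in the frame of bar_seat between -0.085 and 0.07 m and z of crown in the frame of bar_seat between -0.012 and 0.018 m and angle between rack_lifter's own z axis and vertical below 0.35 rad and contact force between rack_lifter and rail_lift above 0.4 N and contact force between rack_lifter and the fingers below 0.05 N and value of joint lift below 0.01 m and linear speed of rack_lifter below 0.05 m/s), for 0.2 s.
2. the red button is squeezed in with the stand still near home (value of joint release above 0.004 m and value of joint lift below 0.02 m and contact force between red_button and the fingers above 2 N), for 0.02 s.
At the end, for the whole second after the job is handed in: Bar at its second stop (over 94 mm), grip held with the button 4 mm in or more; lifter on the bar, let go: crown within 20 mm of the bar's line, 55 to 210 mm from the tube's axis, -12 to +18 mm in height, within 0.35 rad of upright, bearing on the bar, under 50 mm/s (x of crown in the frame of bar_seat between -0.02 and 0.02 m and y of crown in the frame of bar_seat between -0.085 and 0.07 m and z of crown in the frame of bar_seat between -0.012 and 0.018 m and angle between rack_lifter's own z axis and vertical below 0.35 rad and contact force between rack_lifter and rail_lift above 0.4 N and contact force between rack_lifter and the fingers below 0.05 N and value of joint lift above 0.094 m and value of joint release above 0.004 m and contact force between red_button and the fingers above 2 N and distance between the grasp point and grip_mid below 0.045 m and linear speed of rack_lifter below 0.05 m/s); the arm keeps its last pose, push and grip.
It fails at once if another thing on the counter is moved by more than 30 mm (distance of any of jug, squeeze_bottle, salt_jar, steel_bowl, spatula, drip_tray, stick_blender from where it was at the start of the episode above 0.03 m).
It also fails if it takes over 54 s, if anything falls off the work surface, if the arm or the gripper's body presses on something with over 40 N, if the wrist force passes 120 N, or if a joint passes its speed limit or range.

## Working session

There is one attempt and no reset: what is moved stays moved. The work goes in short steps, Python scripts to look and compute and a tool call to move; the robot and the scene stay as the last step left them, time stands still between calls to the robot, and variables do not carry over. Pictures are saved under pics/ and viewed, at most 10 in all, crops included, and the job is handed in when it is done.

Besides the shell and the picture viewer there is one more tool, called after "Call:" in YAML: its name, and indented under it one key for each argument. jog_arm: Moves the arm, as the interface text tells. Its arguments: {"type":"object","properties":{"increments":{"type":"array"},"grip_force":{"type":"number"}},"required":["increments"]}

```bash
mkdir -p pics; ls; cat > h.py <<'E'
from bench import ctrl, vision
import cv2, numpy as np
from scipy.spatial.transform import Rotation as R
def und(im,px):
    K=np.array([[im['fx'],0,im['cx']],[0,im['fy'],im['cy']],[0,0,1]]);
    return cv2.undistortPoints(np.array(px,float).reshape(-1,1,2),K,np.array([im['k1'],0,0,0,0.])).reshape(-1,2)
def ray(im,px):
    E=np.array(im['extrinsics']);s=und(im,px);d=np.c_[s,np.ones(len(s))]@E[:3,:3]
    return -E[:3,:3].T@E[:3,3],d
def atz(im,px,z):
    c,d=ray(im,px);return c+d*((z-c[2])/d[:,2])[:,None]
def proj(im,P):
    E=np.array(im['extrinsics']);K=np.array([[im['fx'],0,im['cx']],[0,im['fy'],im['cy']],[0,0,1]])
    return cv2.projectPoints(np.array(P,float).reshape(-1,1,3),cv2.Rodrigues(E[:3,:3])[0],E[:3,3],K,np.array([im['k1'],0,0,0,0.]))[0].reshape(-1,2)
def tri(a,pa,b,pb):
    c1,d1=ray(a,[pa]);c2,d2=ray(b,[pb]);A=np.c_[d1[0],-d2[0]];t=np.linalg.lstsq(A,c2-c1,rcond=None)[0]
    p,q=c1+t[0]*d1[0],c2+t[1]*d2[0];return (p+q)/2,np.linalg.norm(p-q)
E
python3 - <<'E'
from h import *
print(ctrl.get_state())
ims={}
for n in('scene','top'):
    ims[n]=im=vision.get_image(n);cv2.imwrite(f'pics/{n}0.png',im['color'])
    print(n,[im[k] for k in('fx','fy','cx','cy','k1')],np.round(im['extrinsics'],3).tolist())
    for t in['drip_stand','rail_lift','red_button','rack_lifter','jug','squeeze_bottle','salt_jar','steel_bowl','spatula','drip_tray','stick_blender']:
        print(t,[(np.round(d['bbox']).tolist(),round(d['conf'],2)) for d in vision.spot_in(n,t)[:3]])
E
```

```text
pics
{'time': 0.0, 'joint_positions': array([ 1.25913409,  0.32182545, -0.07008547,  1.45165226,  0.02260268,
        1.37080167, -0.05688369]), 'qd': array([ 0.00175442, -0.00020284,  0.00052664, -0.0025191 ,  0.00177458,
       -0.00104078,  0.00026555]), 'joint_torque': array([ 7.27543738e-04, -4.91284096e+01, -4.03586207e-01, -3.12532425e+01,
       -6.39189966e-02,  4.38356667e-02,  1.68796796e-04]), 'position': array([ 0.20779768, -0.61531356,  0.22147134]), 'tool_rot': array([-3.09816770e+00, -5.09219333e-01,  6.37777160e-04]), 'ft_force': array([-0.35487045, -0.74522531, -0.77403887]), 'torque': array([-0.03163722,  0.01526847,  0.06268196]), 'grip_force': 0.0, 'grip_width': 1.0018643629784398}
scene [485.3980817961916, 485.3980817961916, 282.5570647945894, 204.52886634087625, 0.05158925122703015] [[0.533, 0.846, -0.018, -0.334], [0.659, -0.429, -0.618, -0.262], [-0.53, 0.318, -0.786, 1.881], [0.0, 0.0, 0.0, 1.0]]
drip_stand [([188.0, 232.0, 288.0, 299.0], 0.88)]
rail_lift [([193.0, 236.0, 290.0, 263.0], 0.84)]
red_button [([198.0, 243.0, 206.0, 254.0], 0.39), ([196.0, 236.0,
[... 596 characters left out ...]
98, -0.018, -0.059, 0.539], [0.059, -0.021, -0.998, 1.346], [0.0, 0.0, 0.0, 1.0]]
drip_stand [([297.0, 165.0, 375.0, 232.0], 0.91)]
rail_lift [([296.0, 166.0, 371.0, 205.0], 0.74)]
red_button [([293.0, 126.0, 366.0, 170.0], 0.29)]
rack_lifter [([205.0, 267.0, 228.0, 298.0], 0.94), ([205.0, 222.0, 228.0, 257.0], 0.83)]
jug [([221.0, 118.0, 256.0, 165.0], 0.87)]
squeeze_bottle [([178.0, 168.0, 198.0, 184.0], 0.72)]
salt_jar [([252.0, 250.0, 266.0, 261.0], 0.5)]
steel_bowl [([120.0, 163.0, 172.0, 213.0], 0.94), ([178.0, 164.0, 197.0, 180.0], 0.69)]
spatula [([127.0, 221.0, 169.0, 297.0], 0.87)]
drip_tray [([292.0, 125.0, 365.0, 166.0], 0.68)]
stick_blender [([342.0, 248.0, 432.0, 312.0], 0.76)]
```

```bash
python3 - <<'E'
import cv2
s=cv2.imread('pics/scene0.png');t=cv2.imread('pics/top0.png')
cv2.imwrite('pics/sc.png',cv2.resize(s[120:320,180:440],None,fx=3,fy=3,interpolation=2)[:600,:800])
cv2.imwrite('pics/tc.png',cv2.resize(t[110:310,180:445],None,fx=3,fy=3,interpolation=2)[:600,:800])
E
```

```text
(no output)
```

View pics/sc.png

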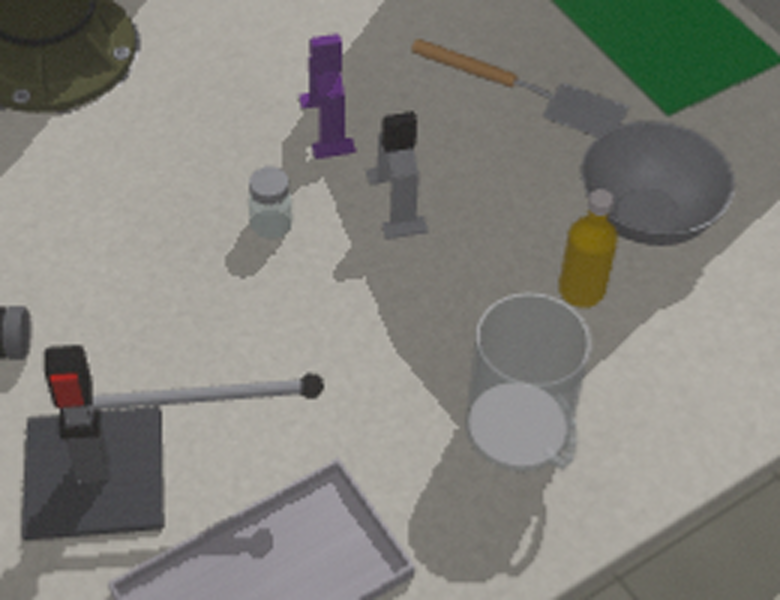

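View pics/tc.png

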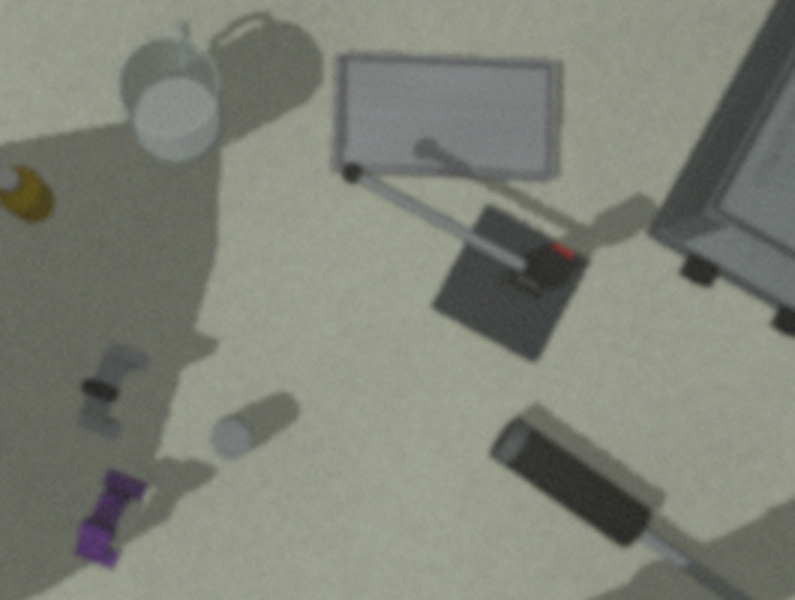

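Scene crop (3x): the candidates are the purple look-alike at scene px (291,152) and the steel strap with a black grip at (313,163). The steel one fits the description (steel, black grip), and it shows in the top view at (213,240). The stand is at scene (205,250), with the ball at (284,249), top ball at (297,167) and red button at top (367,193).

```bash
python3 - <<'E'
import cv2,numpy as np
s=cv2.imread('pics/scene0.png');t=cv2.imread('pics/top0.png')
r=lambda i,x,y,w,h,f:cv2.resize(i[y:y+h,x:x+w],None,fx=f,fy=f,interpolation=2)
a=r(s,290,150,40,60,10);b=r(t,200,215,40,60,10)
cv2.imwrite('pics/l.png',np.hstack([a,b]))
a=r(s,180,225,80,60,5);b=r(t,320,170,80,60,5)
c=r(s,255,225,80,60,5);d=r(t,285,155,80,60,5)
cv2.imwrite('pics/st.png',np.vstack([np.hstack([a,b]),np.hstack([c,d])]))
E
```

```text
(no output)
```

View pics/l.png

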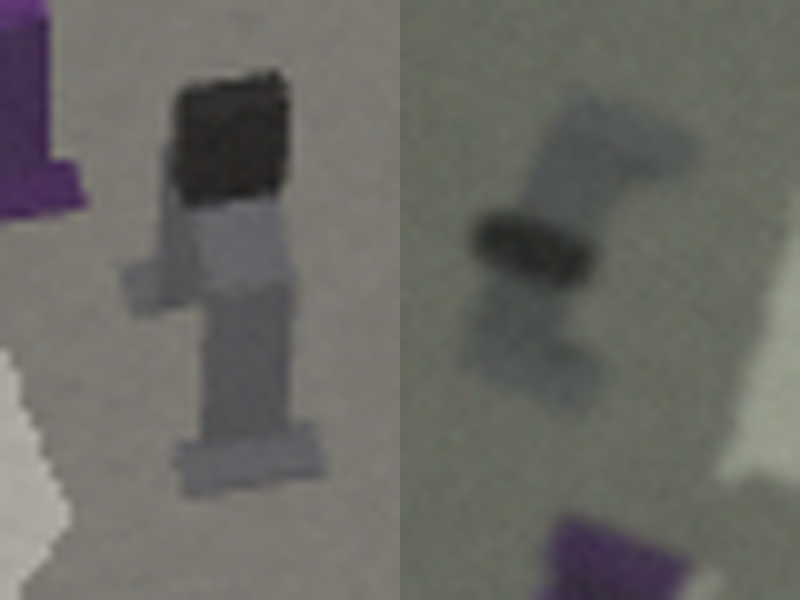

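View pics/st.png

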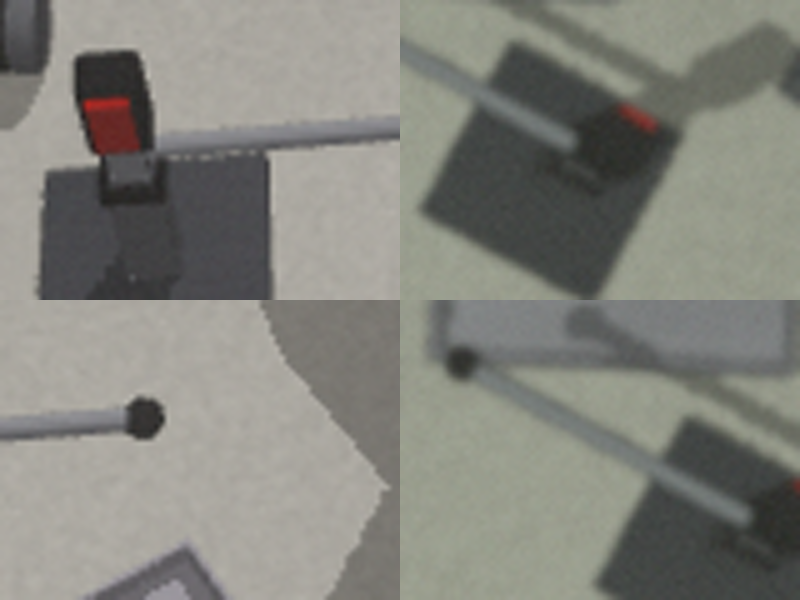

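The enlarged crops confirm the grey strap with the black grip (grip at scene (313,163), top (213,240)), and the stand's foot, button, bar and ball. Next I fit the poses.

```bash
cat > fit.py <<'E'
from h import *
from scipy.optimize import least_squares
S=vision.get_image('scene');T=vision.get_image('top')
def u(o,f,p): return [(p[0]+.5)/f-.5+o[0],(p[1]+.5)/f-.5+o[1]]
a=lambda p:(S,u((180,225),5,p)); b=lambda p:(T,u((320,170),5,p)); c=lambda p:(S,u((255,225),5,p)); d=lambda p:(T,u((285,155),5,p))
l=lambda p:(S,u((290,150),10,p)); m=lambda p:(T,u((200,215),10,p))
w=lambda q,p:np.c_[np.cos(q[2])*p[:,0]-np.sin(q[2])*p[:,1]+q[0],np.sin(q[2])*p[:,0]+np.cos(q[2])*p[:,1]+q[1],p[:,2]]
def fit(obs,q0,name):
    P=np.array([o[0] for o in obs],float)
    def res(q):
        W=w(q,P);return np.concatenate([proj(o[1][0],W[i])[0]-o[1][1] for i,o in enumerate(obs)])
    r=least_squares(res,q0,loss='soft_l1');print(name,np.round(r.x,4),'resid px\n',np.round(res(r.x).reshape(-1,2),1).tolist());return r.x
print('ball',tri(S,c((143,117))[1],T,d((62,62))[1]),'lgrip',tri(S,l((232,140))[1],T,m((135,248))[1]))
st=[((.07,.07,.012),b((120,40))),((-.07,.07,.012),b((25,210))),((-.07,-.07,.012),b((190,298))),((.07,-.07,.012),b((285,130))),
((0,.225,.134),d((62,62))),((0,.225,.134),c((143,117))),((-.07,-.07,.012),a((45,172))),((-.07,.07,.012),a((270,153))),
((.0215,0,.186),a((112,125)))]
B=atz(T,[b((155,160))[1]],.01)[0]
best=[fit(st,[B[0],B[1],y],'stand') for y in (1,)]
G=atz(T,[m((135,248))[1]],.13)[0]
# lifter x end 'upper' foot in top view; +x to image up
li=[((.0535,.025,.002),m((185,90))),((.0535,-.025,.002),m((298,135))),((-.0535,.025,.002),m((70,370))),((-.0535,-.025,.002),m((185,410))),
((0,0,.125),l((232,140))),((0,0,.136),m((135,248)))]
q=fit(li,[G[0],G[1],-.3],'lifter')
E
python3 fit.py
```

```text
ball (array([ 0.6928474 , -0.03700022,  0.13865086]), np.float64(0.00048714702023039803)) lgrip (array([0.4559315 , 0.22835105, 0.1239754 ]), np.float64(0.0007348401042977669))
stand [ 0.5892 -0.2363 -0.4802] resid px
 [[-2.1, -0.4], [-1.6, 0.1], [0.4, 1.5], [-0.3, 0.4], [-0.3, 0.1], [0.1, 0.9], [-0.4, -0.0], [-0.6, 0.2], [-0.2, 2.1]]
lifter [ 0.4554  0.2268 -0.3608] resid px
 [[-1.1, -0.8], [0.8, -0.1], [-1.1, -0.5], [0.7, 0.8], [-0.6, -0.1], [-0.1, 0.1]]
```

```bash
cat >> fit.py <<'E'
def box(x0,x1,y0,y1,z0,z1):
    X=np.array([(x,y,z) for x in(x0,x1) for y in(y0,y1) for z in(z0,z1)]);return X,[(i,j) for i in range(8) for j in range(i) if bin(i^j).count('1')==1]
def over(im,f,o,wh,items):
    I=cv2.resize(im['color'][o[1]:o[1]+wh[1],o[0]:o[0]+wh[0]],None,fx=f,fy=f,interpolation=2)
    for q,bx,col in items:
        X,e=box(*bx);p=((proj(im,w(q,X))-o+.5)*f-.5).round().astype(int)
        for i,j in e: cv2.line(I,tuple(map(int,p[i])),tuple(map(int,p[j])),col,1)
    return I
sq=best[0]
A=[(sq,(-.07,.07,-.07,.07,0,.012),(0,255,0)),(sq,(-.014,.014,-.018,.018,.15,.214),(0,255,255)),(sq,(.014,.0215,-.012,.012,.163,.209),(255,255,0)),(sq,(-.007,.007,.016,.225,.127,.141),(255,0,255))]
L=[(q,(-.008,.008,-.018,.018,.096,.142),(0,255,255)),(q,(-.0535,.0535,-.025,.025,0,.004),(0,255,0)),(q,(-.0355,.0355,-.015,.015,.0,.075),(255,0,255))]
I=np.vstack([np.hstack([over(S,4,np.array([185,225]),(100,75),A),over(T,4,np.array([290,160]),(100,75),A)]),
np.hstack([over(S,8,np.array([285,155]),(50,37),L),over(T,8,np.array([195,220]),(50,37),L)])])
cv2.imwrite('pics/ov.png',I)
E
python3 fit.py >/dev/null
```

```text
(no output)
```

View pics/ov.png

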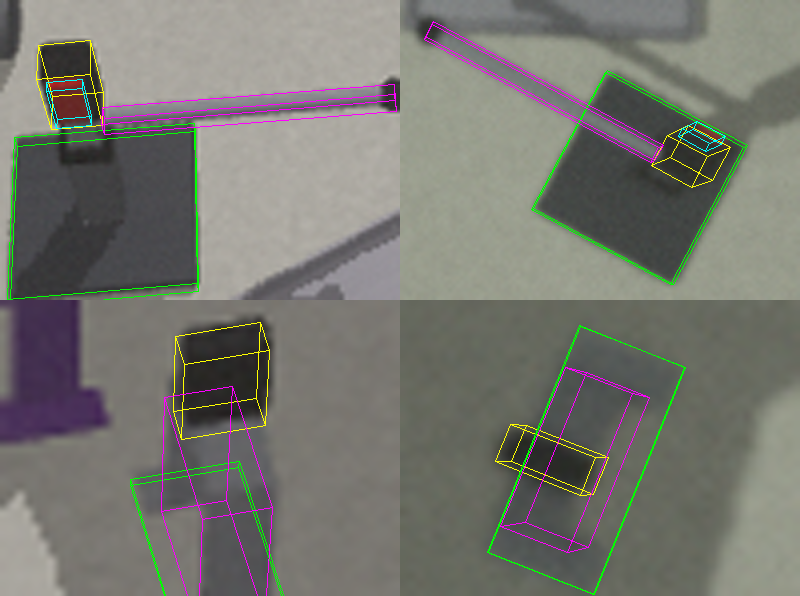

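The overlay matches well: the stand sits at about (0.589,-0.236) with yaw -0.48, and the lifter at (0.456,0.228) with yaw -0.36. Next I write the planning helper.

```bash
cat > plan.py <<'E'
# usage: plan.py x y z yaw [x y z yaw ...]: tool-frame shift (mm) and rotvec from the measured pose; yaw = world heading of tool y, tool down
import sys
from h import *
s=ctrl.get_state();p=s['position'];M=R.from_rotvec(s['tool_rot']).as_matrix()
print('t',round(s['time'],2),'pos',p.round(4),'yaw',round(np.arctan2(M[1,1],M[0,1]),3),'tilt',M[:2,2].round(4),'F',s['ft_force'].round(1),'g',round(s['grip_width'],3),round(s['grip_force'],1))
v=list(map(float,sys.argv[1:]))
for x,y,z,a in zip(*[iter(v)]*4):
    Y=np.array([np.cos(a),np.sin(a),0]);Z=np.array([0,0,-1.]);D=np.c_[np.cross(Y,Z),Y,Z]
    print((M.T@(np.array([x,y,z])-p)*1e3).round(1),R.from_matrix(M.T@D).as_rotvec().round(3))
E
python3 plan.py .40 -.38 .33 -.9 .52 -.05 .33 -.5 .4557 .2275 .2 -.361
python3 - <<'E'
from h import *
T=vision.get_image('top');print(proj(T,[(.673,-.28,.25),(.69,-.29,.2),(.589,-.236,.21)]))
E
```

```text
t 1.4 pos [ 0.208  -0.6158  0.2226] yaw -1.245 tilt [ 0.     -0.0001] F [ 0.2 -0.4 -0.2] g 1.004 0.0
[ 257.3 -162.  -107.4] [ 0.     0.    -0.345]
[ 476.7 -436.2 -107.4] [ 0.     0.    -0.745]
[ 504.6 -719.7   22.5] [ 0.     0.    -0.884]
[[382.71734751 168.2426232 ]
 [380.9421269  165.81026148]
 [364.16111611 197.86822372]]
```

Call:
jog_arm:
  increments:
    - {"tx": 30,"ty": -19,"tz": -21,"wz": -0.06,"gripper": 1}
    - {"tx": 60,"ty": -38,"tz": -42,"wz": -0.12,"gripper": 1}
    - {"tx": 90,"ty": -57,"tz": -63,"wz": -0.18,"gripper": 1}
    - {"tx": 120,"ty": -76,"tz": -84,"wz": -0.24,"gripper": 1}
    - {"tx": 150,"ty": -95,"tz": -105,"wz": -0.3,"gripper": 1}

```text
validation failed for argument at $.in...
```

```bash
python3 plan.py .40 -.38 .33 -.9 .52 -.05 .33 -.5 .4557 .2275 .2 -.361
```

```text
t 1.45 pos [ 0.208  -0.6159  0.2226] yaw -1.245 tilt [-0.     -0.0002] F [-0.8 -0.2  0.5] g 0.998 0.0
[ 257.4 -162.  -107.4] [ 0.     0.    -0.345]
[ 476.7 -436.2 -107.5] [ 0.     0.    -0.745]
[ 504.6 -719.7   22.5] [ 0.     0.    -0.884]
```

Call:
jog_arm:
  increments:
    - {"tx": 30,"ty": -19,"tz": -21,"wx": 0,"wy": 0,"wz": -0.06,"gripper": 1}
    - {"tx": 60,"ty": -38,"tz": -42,"wx": 0,"wy": 0,"wz": -0.12,"gripper": 1}
    - {"tx": 90,"ty": -57,"tz": -63,"wx": 0,"wy": 0,"wz": -0.18,"gripper": 1}
    - {"tx": 120,"ty": -76,"tz": -84,"wx": 0,"wy": 0,"wz": -0.24,"gripper": 1}
    - {"tx": 150,"ty": -95,"tz": -105,"wx": 0,"wy": 0,"wz": -0.3,"gripper": 1}

```text
time: 1.87
position: [0.3205, -0.4763, 0.3288]
tool_rot: [2.987, 0.971, -0.0]
ft_force: [0.6, -0.2, -0.1]
grip_width: 1.003
grip_force: 0.0
```

```bash
python3 plan.py .40 -.3 .33 -.7 .47 -.12 .33 -.5 .48 .08 .31 -.361
```

```text
t 1.87 pos [ 0.3205 -0.4763  0.3288] yaw -0.942 tilt [ 0.0002 -0.0006] F [ 0.6 -0.2 -0.1] g 1.003 0.0
[168.  -95.9  -1.3] [ 0.001  0.    -0.242]
[ 330.4 -200.3   -1.4] [ 0.     0.    -0.442]
[ 456.1 -356.2   18.5] [ 0.     0.    -0.581]
```

Call:
jog_arm:
  increments:
    - {"tx": 34,"ty": -19,"tz": 0,"wx": 0,"wy": 0,"wz": -0.05,"gripper": 1}
    - {"tx": 68,"ty": -38,"tz": 0,"wx": 0,"wy": 0,"wz": -0.1,"gripper": 1}
    - {"tx": 102,"ty": -57,"tz": 0,"wx": 0,"wy": 0,"wz": -0.15,"gripper": 1}
    - {"tx": 136,"ty": -76,"tz": 0,"wx": 0,"wy": 0,"wz": -0.2,"gripper": 1}
    - {"tx": 168,"ty": -96,"tz": -1,"wx": 0,"wy": 0,"wz": -0.24,"gripper": 1}

```text
time: 2.28
position: [0.4004, -0.2995, 0.3286]
tool_rot: [2.849, 1.322, 0.0]
ft_force: [0.6, 0.2, 0.4]
grip_width: 0.999
grip_force: 0.0
```

Call:
jog_arm:
  increments:
    - {"tx": 37,"ty": -12,"tz": 0,"wx": 0,"wy": 0,"wz": -0.04,"gripper": 1}
    - {"tx": 74,"ty": -24,"tz": 0,"wx": 0,"wy": 0,"wz": -0.08,"gripper": 1}
    - {"tx": 111,"ty": -36,"tz": 0,"wx": 0,"wy": 0,"wz": -0.12,"gripper": 1}
    - {"tx": 147,"ty": -49,"tz": 0,"wx": 0,"wy": 0,"wz": -0.16,"gripper": 1}
    - {"tx": 183,"ty": -62,"tz": 0,"wx": 0,"wy": 0,"wz": -0.2,"gripper": 1}

```text
time: 2.7
position: [0.4714, -0.1201, 0.3289]
tool_rot: [2.703, 1.598, 0.0]
ft_force: [0.4, -0.4, 0.9]
grip_width: 1.001
grip_force: 0.0
```

Call:
jog_arm:
  increments:
    - {"tx": 34,"ty": -16,"tz": 0,"wx": 0,"wy": 0,"wz": -0.03,"gripper": 1}
    - {"tx": 68,"ty": -32,"tz": 0,"wx": 0,"wy": 0,"wz": -0.06,"gripper": 1}
    - {"tx": 102,"ty": -48,"tz": 0,"wx": 0,"wy": 0,"wz": -0.09,"gripper": 1}
    - {"tx": 137,"ty": -65,"tz": 0,"wx": 0,"wy": 0,"wz": -0.12,"gripper": 1}
    - {"tx": 172,"ty": -82,"tz": 0,"wx": 0,"wy": 0,"wz": -0.14,"gripper": 1}

```text
time: 3.12
position: [0.4822, 0.07, 0.3289]
tool_rot: [2.586, 1.782, 0.001]
ft_force: [0.3, 0.5, 0.6]
grip_width: 1.004
grip_force: 0.0
```

```bash
python3 plan.py .4557 .2275 .2 -.361
```

```text
t 3.12 pos [0.4822 0.07   0.3289] yaw -0.364 tilt [ 0.001  -0.0008] F [0.3 0.5 0.6] g 1.004 0.0
[137.8 -81.  128.7] [ 0.001  0.    -0.003]
```

Call:
jog_arm:
  increments:
    - {"tx": 28,"ty": -16,"tz": 26,"wx": 0,"wy": 0,"wz": 0,"gripper": 1}
    - {"tx": 56,"ty": -32,"tz": 52,"wx": 0,"wy": 0,"wz": 0,"gripper": 1}
    - {"tx": 84,"ty": -49,"tz": 78,"wx": 0,"wy": 0,"wz": 0,"gripper": 1}
    - {"tx": 112,"ty": -65,"tz": 104,"wx": 0,"wy": 0,"wz": 0,"gripper": 1}
    - {"tx": 138,"ty": -81,"tz": 129,"wx": 0,"wy": 0,"wz": 0,"gripper": 1}

```text
time: 3.53
position: [0.4555, 0.2276, 0.1988]
tool_rot: [2.587, 1.781, 0.002]
ft_force: [0.8, 0.7, 0.7]
grip_width: 0.999
grip_force: 0.0
```

```bash
python3 plan.py .4557 .2275 .108 -.361
```

```text
t 3.53 pos [0.4555 0.2276 0.1988] yaw -0.365 tilt [ 0.0017 -0.0004] F [0.8 0.7 0.7] g 0.999 0.0
[-0.1  0.1 90.8] [ 0.002 -0.    -0.004]
```

Call:
jog_arm:
  increments:
    - {"tx": 0,"ty": 0,"tz": 25,"wx": 0,"wy": 0,"wz": 0,"gripper": 1}
    - {"tx": 0,"ty": 0,"tz": 50,"wx": 0,"wy": 0,"wz": 0,"gripper": 1}
    - {"tx": 0,"ty": 0,"tz": 70,"wx": 0,"wy": 0,"wz": 0,"gripper": 0.8}
    - {"tx": 0,"ty": 0,"tz": 83,"wx": 0,"wy": 0,"wz": 0,"gripper": 0.6}
    - {"tx": 0,"ty": 0,"tz": 91,"wx": 0,"wy": 0,"wz": 0,"gripper": 0.5}

```text
time: 3.95
position: [0.4553, 0.2256, 0.1071]
tool_rot: [-2.587, -1.781, 0.003]
ft_force: [-0.1, 0.2, 0.3]
grip_width: 0.853
grip_force: 0.0
```

Call:
jog_arm:
  increments:
    - {"tx": 0,"ty": 0,"tz": 0,"wx": 0,"wy": 0,"wz": 0,"gripper": 0.35}
    - {"tx": 0,"ty": 0,"tz": 0,"wx": 0,"wy": 0,"wz": 0,"gripper": 0.25}
    - {"tx": 0,"ty": 0,"tz": 0,"wx": 0,"wy": 0,"wz": 0,"gripper": 0.15}
    - {"tx": 0,"ty": 0,"tz": 0,"wx": 0,"wy": 0,"wz": 0,"gripper": 0.05}
    - {"tx": 0,"ty": 0,"tz": 0,"wx": 0,"wy": 0,"wz": 0,"gripper": 0}
  grip_force: 20

```text
time: 4.37
position: [0.4568, 0.2262, 0.1095]
tool_rot: [2.587, 1.78, 0.003]
ft_force: [-0.4, 0.3, 0.4]
grip_width: 0.475
grip_force: 0.0
```

```bash
python3 - <<'E'
from h import *
S=vision.get_image('scene');T=vision.get_image('top')
r=lambda i,x,y,w,h,f:cv2.resize(i['color'][y:y+h,x:x+w],None,fx=f,fy=f,interpolation=2)
cv2.imwrite('pics/grasp.png',np.hstack([r(S,270,120,80,90,5),r(T,175,200,80,90,5)]))
s=ctrl.get_state();print(s['grip_width'],s['grip_force'],s['position'],s['ft_force'])
E
```

```text
0.38883287341907385 0.0 [0.456515   0.22603394 0.10914697] [-0.99023145  0.34469837  0.90319256]
```

View pics/grasp.png

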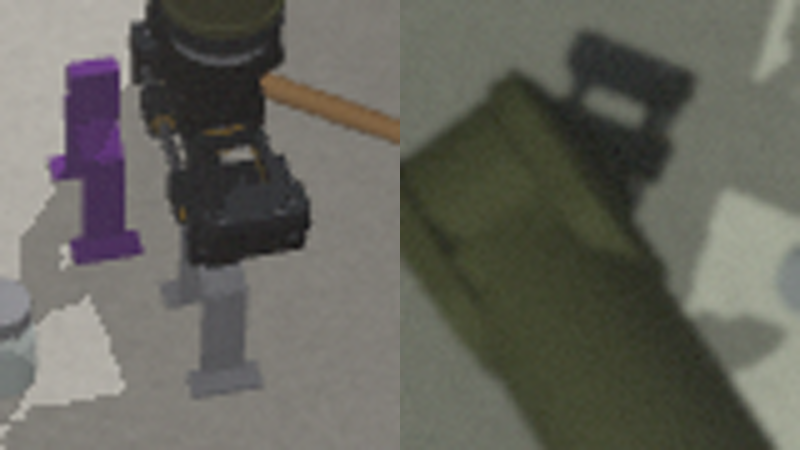

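The picture shows the gripper centred over the steel lifter, the fingers still closing and the purple one untouched. I keep closing.

Call:
jog_arm:
  increments:
    - {"tx": 0,"ty": 0,"tz": 0,"wx": 0,"wy": 0,"wz": 0,"gripper": 0}
    - {"tx": 0,"ty": 0,"tz": 0,"wx": 0,"wy": 0,"wz": 0,"gripper": 0}
    - {"tx": 0,"ty": 0,"tz": 0,"wx": 0,"wy": 0,"wz": 0,"gripper": 0}
    - {"tx": 0,"ty": 0,"tz": 0,"wx": 0,"wy": 0,"wz": 0,"gripper": 0}
    - {"tx": 0,"ty": 0,"tz": 0,"wx": 0,"wy": 0,"wz": 0,"gripper": 0}
  grip_force: 25

```text
time: 4.88
position: [0.4559, 0.2258, 0.1083]
tool_rot: [-2.588, -1.781, 0.001]
ft_force: [-0.0, 0.3, -1.2]
grip_width: 0.181
grip_force: 25.0
```

Call:
jog_arm:
  increments:
    - {"tx": 0,"ty": 0,"tz": 0,"wx": 0,"wy": 0,"wz": 0,"gripper": 0}
    - {"tx": 0,"ty": 0,"tz": -15,"wx": 0,"wy": 0,"wz": 0,"gripper": 0}
    - {"tx": 0,"ty": 0,"tz": -45,"wx": 0,"wy": 0,"wz": 0,"gripper": 0}
    - {"tx": 0,"ty": 0,"tz": -80,"wx": 0,"wy": 0,"wz": 0,"gripper": 0}
    - {"tx": 0,"ty": 0,"tz": -110,"wx": 0,"wy": 0,"wz": 0,"gripper": 0}

```text
time: 5.3
position: [0.4558, 0.2262, 0.22]
tool_rot: [-2.587, -1.782, 0.0]
ft_force: [0.6, 0.2, -0.8]
grip_width: 0.182
grip_force: 25.0
```

```bash
python3 plan.py .4557 .2275 .31 -.361
```

```text
t 5.3 pos [0.4558 0.2262 0.22  ] yaw -0.364 tilt [-0.0002  0.0002] F [ 0.6  0.2 -0.8] g 0.182 25.0
[  1.2  -0.6 -90. ] [-0.    -0.    -0.003]
```

Call:
jog_arm:
  increments:
    - {"tx": 0,"ty": 0,"tz": -25,"wx": 0,"wy": 0,"wz": 0,"gripper": 0}
    - {"tx": -15,"ty": 20,"tz": -50,"wx": 0,"wy": 0,"wz": 0,"gripper": 0}
    - {"tx": -32,"ty": 42,"tz": -70,"wx": 0,"wy": 0,"wz": 0,"gripper": 0}
    - {"tx": -50,"ty": 65,"tz": -85,"wx": 0,"wy": 0,"wz": 0,"gripper": 0}
    - {"tx": -70,"ty": 90,"tz": -95,"wx": 0,"wy": 0,"wz": 0,"gripper": 0}

```text
time: 5.72
position: [0.5159, 0.1284, 0.3157]
tool_rot: [2.585, 1.782, 0.004]
ft_force: [0.2, 0.1, -1.7]
grip_width: 0.184
grip_force: 25.0
```

Call:
jog_arm:
  increments:
    - {"tx": -20,"ty": 25,"tz": 0,"wx": 0,"wy": 0,"wz": 0,"gripper": 0}
    - {"tx": -40,"ty": 50,"tz": 0,"wx": 0,"wy": 0,"wz": 0,"gripper": 0}
    - {"tx": -60,"ty": 75,"tz": 0,"wx": 0,"wy": 0,"wz": 0,"gripper": 0}
    - {"tx": -80,"ty": 100,"tz": 0,"wx": 0,"wy": 0,"wz": 0,"gripper": 0}
    - {"tx": -95,"ty": 118,"tz": 0,"wx": 0,"wy": 0,"wz": 0,"gripper": 0}

```text
time: 6.13
position: [0.5925, -0.0061, 0.3128]
tool_rot: [2.59, 1.777, -0.002]
ft_force: [0.5, 0.6, -1.1]
grip_width: 0.18
grip_force: 25.0
```

```bash
python3 plan.py .6539 -.1121 .31 -.48
```

```text
t 6.13 pos [ 0.5925 -0.0061  0.3128] yaw -0.368 tilt [-0.0005 -0.001 ] F [ 0.5  0.6 -1.1] g 0.18 25.0
[-76.9  95.4   2.9] [-0.     0.001  0.112]
```

Call:
jog_arm:
  increments:
    - {"tx": -20,"ty": 25,"tz": 0,"wx": 0,"wy": 0,"wz": 0.03,"gripper": 0}
    - {"tx": -40,"ty": 50,"tz": 0,"wx": 0,"wy": 0,"wz": 0.06,"gripper": 0}
    - {"tx": -60,"ty": 75,"tz": 0,"wx": 0,"wy": 0,"wz": 0.09,"gripper": 0}
    - {"tx": -77,"ty": 95,"tz": 3,"wx": 0,"wy": 0,"wz": 0.112,"gripper": 0}
    - {"tx": -77,"ty": 95,"tz": 3,"wx": 0,"wy": 0,"wz": 0.112,"gripper": 0}

```text
time: 6.55
position: [0.6539, -0.1166, 0.3077]
tool_rot: [2.691, 1.619, -0.005]
ft_force: [-0.8, -1.7, -2.5]
grip_width: 0.182
grip_force: 25.0
```

```bash
python3 plan.py .6539 -.1121 .154 -.48; python3 - <<'E'
from h import *
S=vision.get_image('scene');T=vision.get_image('top')
r=lambda i,x,y,w,h,f:cv2.resize(i['color'][y:y+h,x:x+w],None,fx=f,fy=f,interpolation=2)
cv2.imwrite('pics/above.png',np.hstack([r(S,185,190,120,120,3),r(T,270,130,120,120,3)]))
E
```

```text
t 6.55 pos [ 0.6539 -0.1166  0.3077] yaw -0.487 tilt [-0.0022 -0.0027] F [-0.8 -1.7 -2.5] g 0.182 25.0
[  4.5  -2.  153.7] [-0.001  0.003 -0.007]
```

View pics/above.png

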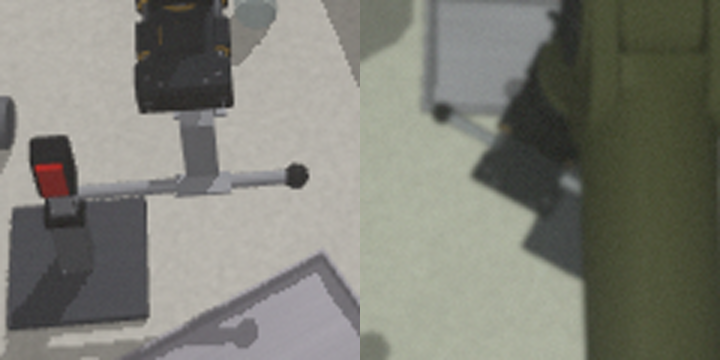

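The lifter hangs over the bar's middle (scene crop (200,180)), aligned with the bar and clear of the stand's grip. Next I go down.

```bash
python3 plan.py .6539 -.1121 .165 -.48
```

```text
t 6.65 pos [ 0.6527 -0.1097  0.309 ] yaw -0.479 tilt [-0.0022  0.0012] F [ 0.8  0.6 -1.6] g 0.184 25.0
[ -1.6   2.6 144. ] [-0.002 -0.     0.001]
```

Call:
jog_arm:
  increments:
    - {"tx": 0,"ty": 0,"tz": 20,"wx": 0,"wy": 0,"wz": 0,"gripper": 0}
    - {"tx": 0,"ty": 1,"tz": 40,"wx": 0,"wy": 0,"wz": 0,"gripper": 0}
    - {"tx": 0,"ty": 1,"tz": 60,"wx": 0,"wy": 0,"wz": 0,"gripper": 0}
    - {"tx": 0,"ty": 1,"tz": 80,"wx": 0,"wy": 0,"wz": 0,"gripper": 0}
    - {"tx": 0,"ty": 1,"tz": 95,"wx": 0,"wy": 0,"wz": 0,"gripper": 0}

```text
time: 7.07
position: [0.6526, -0.1067, 0.2141]
tool_rot: [-2.68, -1.637, 0.002]
ft_force: [0.5, 0.1, -0.9]
grip_width: 0.183
grip_force: 25.0
```

```bash
python3 plan.py .6539 -.1121 .162 -.48
```

```text
t 7.07 pos [ 0.6526 -0.1067  0.2141] yaw -0.474 tilt [-0.0015  0.0006] F [ 0.5  0.1 -0.9] g 0.183 25.0
[-4.2  3.7 52.1] [-0.002  0.     0.006]
```

Call:
jog_arm:
  increments:
    - {"tx": -1,"ty": 1,"tz": 15,"wx": 0,"wy": 0,"wz": 0,"gripper": 0}
    - {"tx": -1,"ty": 2,"tz": 30,"wx": 0,"wy": 0,"wz": 0,"gripper": 0}
    - {"tx": -2,"ty": 2,"tz": 42,"wx": 0,"wy": 0,"wz": 0,"gripper": 0}
    - {"tx": -2,"ty": 2,"tz": 52,"wx": 0,"wy": 0,"wz": 0,"gripper": 0}
    - {"tx": -2,"ty": 2,"tz": 54,"wx": 0,"wy": 0,"wz": 0,"gripper": 0}

```text
time: 7.48
position: [0.6532, -0.1106, 0.1597]
tool_rot: [-2.681, -1.634, 0.003]
ft_force: [-0.8, -0.1, -1.3]
grip_width: 0.183
grip_force: 25.0
```

```bash
python3 plan.py .6539 -.1121 .154 -.48
```

```text
t 7.48 pos [ 0.6532 -0.1106  0.1597] yaw -0.476 tilt [-0.0028  0.0005] F [-0.8 -0.1 -1.3] g 0.183 25.0
[-1.   1.3  5.7] [-0.003  0.001  0.004]
```

Call:
jog_arm:
  increments:
    - {"tx": 0,"ty": 0,"tz": 1,"wx": 0,"wy": 0,"wz": 0,"gripper": 0}
    - {"tx": 0,"ty": 0,"tz": 2,"wx": 0,"wy": 0,"wz": 0,"gripper": 0}
    - {"tx": 0,"ty": 0,"tz": 3,"wx": 0,"wy": 0,"wz": 0,"gripper": 0}
    - {"tx": 0,"ty": 0,"tz": 4,"wx": 0,"wy": 0,"wz": 0,"gripper": 0}
    - {"tx": 0,"ty": 0,"tz": 5,"wx": 0,"wy": 0,"wz": 0,"gripper": 0}

```text
time: 7.9
position: [0.6548, -0.1114, 0.1571]
tool_rot: [2.683, 1.633, 0.001]
ft_force: [0.6, 1.0, -0.4]
grip_width: 0.181
grip_force: 25.0
```

Call:
jog_arm:
  increments:
    - {"tx": 0,"ty": 0,"tz": 0,"wx": 0,"wy": 0,"wz": 0,"gripper": 0}
    - {"tx": 0,"ty": 0,"tz": 1,"wx": 0,"wy": 0,"wz": 0,"gripper": 0}
    - {"tx": 0,"ty": 0,"tz": 1,"wx": 0,"wy": 0,"wz": 0,"gripper": 0}
    - {"tx": 0,"ty": 0,"tz": 2,"wx": 0,"wy": 0,"wz": 0,"gripper": 0}
    - {"tx": 0,"ty": 0,"tz": 2,"wx": 0,"wy": 0,"wz": 0,"gripper": 0}

```text
time: 8.32
position: [0.6544, -0.1114, 0.1544]
tool_rot: [-2.683, -1.634, 0.0]
ft_force: [0.3, -1.3, -1.6]
grip_width: 0.182
grip_force: 25.0
```

Call:
jog_arm:
  increments:
    - {"tx": 0,"ty": 0,"tz": 1,"wx": 0,"wy": 0,"wz": 0,"gripper": 0}
    - {"tx": 0,"ty": 0,"tz": 1,"wx": 0,"wy": 0,"wz": 0,"gripper": 0}
    - {"tx": 0,"ty": 0,"tz": 2,"wx": 0,"wy": 0,"wz": 0,"gripper": 0}
    - {"tx": 0,"ty": 0,"tz": 3,"wx": 0,"wy": 0,"wz": 0,"gripper": 0}
    - {"tx": 0,"ty": 0,"tz": 3,"wx": 0,"wy": 0,"wz": 0,"gripper": 0}

```text
time: 8.73
position: [0.6547, -0.1114, 0.1537]
tool_rot: [2.682, 1.633, 0.0]
ft_force: [-3.3, 0.2, 9.5]
grip_width: 0.183
grip_force: 25.0
```

```bash
python3 plan.py .6539 -.1121 .154 -.48
```

```text
t 8.73 pos [ 0.6547 -0.1114  0.1537] yaw -0.477 tilt [ 0.0008 -0.001 ] F [-3.3  0.2  9.5] g 0.183 25.0
[-1.  -0.3 -0.3] [0.001 0.    0.003]
```

Call:
jog_arm:
  increments:
    - {"tx": 0,"ty": -1,"tz": -1,"wx": 0,"wy": 0,"wz": 0,"gripper": 0}
    - {"tx": 0,"ty": -2,"tz": -2,"wx": 0,"wy": 0,"wz": 0,"gripper": 0}
    - {"tx": 0,"ty": -2,"tz": -2,"wx": 0,"wy": 0,"wz": 0,"gripper": 0}
    - {"tx": 0,"ty": -2,"tz": -2,"wx": 0,"wy": 0,"wz": 0,"gripper": 0}
    - {"tx": 0,"ty": -2,"tz": -2,"wx": 0,"wy": 0,"wz": 0,"gripper": 0}
  grip_force: 8

```text
time: 9.15
position: [0.6533, -0.1107, 0.1541]
tool_rot: [2.683, 1.633, 0.002]
ft_force: [1.0, -1.1, 3.3]
grip_width: 0.184
grip_force: 8.0
```

Call:
jog_arm:
  increments:
    - {"tx": 0,"ty": 0,"tz": 0,"wx": 0,"wy": 0,"wz": 0,"gripper": 0.22}
    - {"tx": 0,"ty": 0,"tz": 0,"wx": 0,"wy": 0,"wz": 0,"gripper": 0.3}
    - {"tx": 0,"ty": 0,"tz": 0,"wx": 0,"wy": 0,"wz": 0,"gripper": 0.4}
    - {"tx": 0,"ty": 0,"tz": 0,"wx": 0,"wy": 0,"wz": 0,"gripper": 0.5}
    - {"tx": 0,"ty": 0,"tz": 0,"wx": 0,"wy": 0,"wz": 0,"gripper": 0.6}

```text
time: 9.57
position: [0.6524, -0.1103, 0.1531]
tool_rot: [-2.683, -1.634, 0.001]
ft_force: [-0.3, 0.2, -0.1]
grip_width: 0.441
grip_force: 0.0
```

Call:
jog_arm:
  increments:
    - {"tx": 0,"ty": 0,"tz": 0,"wx": 0,"wy": 0,"wz": 0,"gripper": 0.6}
    - {"tx": 0,"ty": 0,"tz": 0,"wx": 0,"wy": 0,"wz": 0,"gripper": 0.6}
    - {"tx": 0,"ty": 0,"tz": -5,"wx": 0,"wy": 0,"wz": 0,"gripper": 0.6}
    - {"tx": 0,"ty": 0,"tz": -15,"wx": 0,"wy": 0,"wz": 0,"gripper": 0.6}
    - {"tx": 0,"ty": 0,"tz": -30,"wx": 0,"wy": 0,"wz": 0,"gripper": 0.6}

```text
time: 9.98
position: [0.652, -0.1105, 0.1833]
tool_rot: [-2.682, -1.633, 0.003]
ft_force: [-0.3, -0.1, 0.1]
grip_width: 0.595
grip_force: 0.0
```

Call:
jog_arm:
  increments:
    - {"tx": 0,"ty": 0,"tz": -20,"wx": 0,"wy": 0,"wz": 0,"gripper": 0.6}
    - {"tx": 0,"ty": 0,"tz": -40,"wx": 0,"wy": 0,"wz": 0,"gripper": 0.6}
    - {"tx": 0,"ty": 0,"tz": -60,"wx": 0,"wy": 0,"wz": 0,"gripper": 0.8}
    - {"tx": 0,"ty": 0,"tz": -80,"wx": 0,"wy": 0,"wz": 0,"gripper": 0.8}
    - {"tx": 0,"ty": 0,"tz": -95,"wx": 0,"wy": 0,"wz": 0,"gripper": 0.8}

```text
time: 10.4
position: [0.6533, -0.1103, 0.2818]
tool_rot: [2.682, 1.633, 0.004]
ft_force: [0.5, 0.1, -0.7]
grip_width: 0.74
grip_force: 0.0
```

```bash
python3 plan.py .5905 -.237 .27 -.48; python3 - <<'E'
from h import *
S=vision.get_image('scene');T=vision.get_image('top')
r=lambda i,x,y,w,h,f:cv2.resize(i['color'][y:y+h,x:x+w],None,fx=f,fy=f,interpolation=2)
cv2.imwrite('pics/hung.png',np.hstack([r(S,185,190,120,120,3),r(T,270,130,120,120,3)]))
E
```

```text
t 10.4 pos [ 0.6533 -0.1103  0.2818] yaw -0.477 tilt [ 0.003  -0.0006] F [ 0.5  0.1 -0.7] g 0.74 0.0
[-141.4    2.4   11.7] [ 0.003 -0.001  0.003]
```

View pics/hung.png

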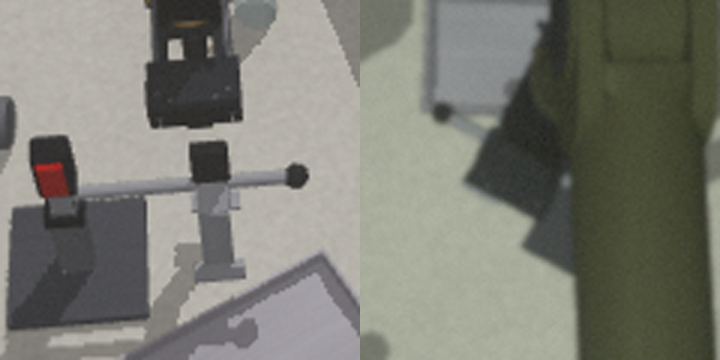

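The lifter hangs upright astride the bar (scene crop (210,200)), let go, with the stand still home. Next is the grip.

Call:
jog_arm:
  increments:
    - {"tx": -35,"ty": 1,"tz": 0,"wx": 0,"wy": 0,"wz": 0,"gripper": 0.9}
    - {"tx": -70,"ty": 2,"tz": 0,"wx": 0,"wy": 0,"wz": 0,"gripper": 1}
    - {"tx": -105,"ty": 3,"tz": 0,"wx": 0,"wy": 0,"wz": 0,"gripper": 1}
    - {"tx": -141,"ty": 4,"tz": 0,"wx": 0,"wy": 0,"wz": 0.003,"gripper": 1}
    - {"tx": -141,"ty": 4,"tz": 0,"wx": 0,"wy": 0,"wz": 0.003,"gripper": 1}

```text
time: 10.92
position: [0.587, -0.2482, 0.2773]
tool_rot: [2.694, 1.611, -0.01]
ft_force: [0.1, -2.7, -0.8]
grip_width: 0.987
grip_force: 0.0
```

```bash
python3 plan.py .5919 -.2377 .167 -.48
```

```text
t 10.92 pos [ 0.587  -0.2482  0.2773] yaw -0.493 tilt [-0.0042 -0.0057] F [ 0.1 -2.7 -0.8] g 0.987 0.0
[ 12.3  -0.5 110.2] [-0.001  0.007 -0.013]
```

Call:
jog_arm:
  increments:
    - {"tx": 0,"ty": 0,"tz": 0,"wx": 0,"wy": 0,"wz": 0,"gripper": 1}
    - {"tx": 0,"ty": 0,"tz": 0,"wx": 0,"wy": 0,"wz": 0,"gripper": 1}
    - {"tx": 0,"ty": 0,"tz": 0,"wx": 0,"wy": 0,"wz": 0,"gripper": 1}
    - {"tx": 0,"ty": 0,"tz": 0,"wx": 0,"wy": 0,"wz": 0,"gripper": 1}
    - {"tx": 0,"ty": 0,"tz": 0,"wx": 0,"wy": 0,"wz": 0,"gripper": 1}

```text
time: 11.33
position: [0.5921, -0.236, 0.2785]
tool_rot: [-2.684, -1.633, -0.0]
ft_force: [-0.2, -0.0, -0.8]
grip_width: 1.0
grip_force: 0.0
```

```bash
python3 plan.py .5919 -.2377 .167 -.48
```

```text
t 11.33 pos [ 0.5921 -0.236   0.2785] yaw -0.477 tilt [0.0002 0.0003] F [-0.2 -0.  -0.8] g 1.0 0.0
[ -1.7   0.6 111.5] [-0.    -0.     0.003]
```

Call:
jog_arm:
  increments:
    - {"tx": 0,"ty": 0,"tz": 30,"wx": 0,"wy": 0,"wz": 0,"gripper": 1}
    - {"tx": -1,"ty": 0,"tz": 60,"wx": 0,"wy": 0,"wz": 0,"gripper": 1}
    - {"tx": -1,"ty": 0,"tz": 85,"wx": 0,"wy": 0,"wz": 0,"gripper": 1}
    - {"tx": -1,"ty": 0,"tz": 105,"wx": 0,"wy": 0,"wz": 0,"gripper": 0.9}
    - {"tx": -1,"ty": 0,"tz": 111,"wx": 0,"wy": 0,"wz": 0,"gripper": 0.8}

```text
time: 11.75
position: [0.5892, -0.2371, 0.1636]
tool_rot: [-2.68, -1.629, 0.005]
ft_force: [-0.2, -0.7, -0.4]
grip_width: 0.923
grip_force: 0.0
```

Call:
jog_arm:
  increments:
    - {"tx": 0,"ty": 0,"tz": 0,"wx": 0,"wy": 0,"wz": 0,"gripper": 0.7}
    - {"tx": 0,"ty": 0,"tz": 0,"wx": 0,"wy": 0,"wz": 0,"gripper": 0.6}
    - {"tx": 0,"ty": 0,"tz": 0,"wx": 0,"wy": 0,"wz": 0,"gripper": 0.55}
    - {"tx": 0,"ty": 0,"tz": 0,"wx": 0,"wy": 0,"wz": 0,"gripper": 0.5}
    - {"tx": 0,"ty": 0,"tz": 0,"wx": 0,"wy": 0,"wz": 0,"gripper": 0.45}
  grip_force: 35

```text
time: 12.17
position: [0.5919, -0.2386, 0.169]
tool_rot: [2.684, 1.629, 0.002]
ft_force: [0.8, -0.5, -1.2]
grip_width: 0.554
grip_force: 0.0
```

```bash
python3 plan.py .5919 -.2377 .167 -.48
```

```text
t 12.17 pos [ 0.5919 -0.2386  0.169 ] yaw -0.48 tilt [ 0.0021 -0.0011] F [ 0.8 -0.5 -1.2] g 0.554 0.0
[ 0.8 -0.4  2. ] [0.002 0.    0.   ]
```

Call:
jog_arm:
  increments:
    - {"tx": 0,"ty": 0,"tz": 1,"wx": 0,"wy": 0,"wz": 0,"gripper": 0.4}
    - {"tx": 0,"ty": 0,"tz": 1,"wx": 0,"wy": 0,"wz": 0,"gripper": 0.35}
    - {"tx": 0,"ty": 0,"tz": 1,"wx": 0,"wy": 0,"wz": 0,"gripper": 0.2}
    - {"tx": 0,"ty": 0,"tz": 1,"wx": 0,"wy": 0,"wz": 0,"gripper": 0}
    - {"tx": 0,"ty": 0,"tz": 1,"wx": 0,"wy": 0,"wz": 0,"gripper": 0}
  grip_force: 35

```text
time: 12.58
position: [0.5885, -0.2372, 0.1669]
tool_rot: [-2.682, -1.628, 0.007]
ft_force: [-12.2, 4.5, 6.4]
grip_width: 0.327
grip_force: 35.0
```

Call:
jog_arm:
  increments:
    - {"tx": 0,"ty": 0,"tz": 0,"wx": 0,"wy": 0,"wz": 0,"gripper": 0}
    - {"tx": 0,"ty": 0,"tz": 0,"wx": 0,"wy": 0,"wz": 0,"gripper": 0}
    - {"tx": 0,"ty": 0,"tz": 0,"wx": 0,"wy": 0,"wz": 0,"gripper": 0}
    - {"tx": 0,"ty": 0,"tz": 0,"wx": 0,"wy": 0,"wz": 0,"gripper": 0}
    - {"tx": 0,"ty": 0,"tz": 0,"wx": 0,"wy": 0,"wz": 0,"gripper": 0}

```text
time: 13.0
position: [0.5885, -0.2372, 0.1669]
tool_rot: [-2.682, -1.628, 0.007]
ft_force: [-10.7, 4.2, 6.5]
grip_width: 0.323
grip_force: 35.0
```

```bash
python3 plan.py .5919 -.2377 .167 -.48
```

```text
t 13.0 pos [ 0.5885 -0.2372  0.1669] yaw -0.479 tilt [-0.0057  0.0011] F [-10.7   4.2   6.5] g 0.323 35.0
[ 1.1  3.2 -0.1] [-0.006  0.002  0.001]
```

Call:
jog_arm:
  increments:
    - {"tx": 0,"ty": -1,"tz": 0,"wx": 0,"wy": 0,"wz": 0,"gripper": 0}
    - {"tx": 0,"ty": -2,"tz": -2,"wx": 0,"wy": 0,"wz": 0,"gripper": 0}
    - {"tx": 0,"ty": -3,"tz": -5,"wx": 0,"wy": 0,"wz": 0,"gripper": 0}
    - {"tx": 0,"ty": -3,"tz": -9,"wx": 0,"wy": 0,"wz": 0,"gripper": 0}
    - {"tx": 0,"ty": -3,"tz": -13,"wx": 0,"wy": 0,"wz": 0,"gripper": 0}
  grip_force: 40

```text
time: 13.42
position: [0.5884, -0.2371, 0.1783]
tool_rot: [-2.685, -1.629, -0.0]
ft_force: [3.9, -0.2, -13.6]
grip_width: 0.319
grip_force: 40.0
```

Call:
jog_arm:
  increments:
    - {"tx": 0,"ty": 0,"tz": -4,"wx": 0,"wy": 0,"wz": 0,"gripper": 0}
    - {"tx": 0,"ty": 0,"tz": -8,"wx": 0,"wy": 0,"wz": 0,"gripper": 0}
    - {"tx": 0,"ty": 0,"tz": -12,"wx": 0,"wy": 0,"wz": 0,"gripper": 0}
    - {"tx": 0,"ty": 0,"tz": -16,"wx": 0,"wy": 0,"wz": 0,"gripper": 0}
    - {"tx": 0,"ty": 0,"tz": -20,"wx": 0,"wy": 0,"wz": 0,"gripper": 0}

```text
time: 13.83
position: [0.5884, -0.2371, 0.1999]
tool_rot: [-2.686, -1.63, 0.0]
ft_force: [3.8, -0.6, -13.4]
grip_width: 0.322
grip_force: 40.0
```

```bash
python3 plan.py .5892 -.2363 .267 -.48
```

```text
t 13.83 pos [ 0.5884 -0.2371  0.1999] yaw -0.48 tilt [-0.  0.] F [  3.8  -0.6 -13.4] g 0.322 40.0
[  1.1   0.4 -67.1] [-0.  0. -0.]
```

Call:
jog_arm:
  increments:
    - {"tx": 0,"ty": 0,"tz": -4,"wx": 0,"wy": 0,"wz": 0,"gripper": 0}
    - {"tx": 0,"ty": 0,"tz": -8,"wx": 0,"wy": 0,"wz": 0,"gripper": 0}
    - {"tx": 0,"ty": 0,"tz": -12,"wx": 0,"wy": 0,"wz": 0,"gripper": 0}
    - {"tx": 0,"ty": 0,"tz": -16,"wx": 0,"wy": 0,"wz": 0,"gripper": 0}
    - {"tx": 0,"ty": 0,"tz": -20,"wx": 0,"wy": 0,"wz": 0,"gripper": 0}

```text
time: 14.25
position: [0.5884, -0.2371, 0.22]
tool_rot: [2.686, 1.63, -0.0]
ft_force: [3.9, -0.3, -12.5]
grip_width: 0.319
grip_force: 40.0
```

Call:
jog_arm:
  increments:
    - {"tx": 0,"ty": 0,"tz": -4,"wx": 0,"wy": 0,"wz": 0,"gripper": 0}
    - {"tx": 0,"ty": 0,"tz": -8,"wx": 0,"wy": 0,"wz": 0,"gripper": 0}
    - {"tx": 0,"ty": 0,"tz": -12,"wx": 0,"wy": 0,"wz": 0,"gripper": 0}
    - {"tx": 0,"ty": 0,"tz": -16,"wx": 0,"wy": 0,"wz": 0,"gripper": 0}
    - {"tx": 0,"ty": 0,"tz": -20,"wx": 0,"wy": 0,"wz": 0,"gripper": 0}

```text
time: 14.67
position: [0.5883, -0.2371, 0.2399]
tool_rot: [2.686, 1.63, -0.0]
ft_force: [4.1, -1.3, -13.6]
grip_width: 0.319
grip_force: 40.0
```

Call:
jog_arm:
  increments:
    - {"tx": 0,"ty": 0,"tz": -4,"wx": 0,"wy": 0,"wz": 0,"gripper": 0}
    - {"tx": 0,"ty": 0,"tz": -8,"wx": 0,"wy": 0,"wz": 0,"gripper": 0}
    - {"tx": 0,"ty": 0,"tz": -12,"wx": 0,"wy": 0,"wz": 0,"gripper": 0}
    - {"tx": 0,"ty": 0,"tz": -16,"wx": 0,"wy": 0,"wz": 0,"gripper": 0}
    - {"tx": 0,"ty": 0,"tz": -20,"wx": 0,"wy": 0,"wz": 0,"gripper": 0}

```text
time: 15.08
position: [0.5884, -0.2371, 0.2599]
tool_rot: [2.686, 1.63, -0.0]
ft_force: [3.2, -0.7, -12.7]
grip_width: 0.324
grip_force: 40.0
```

```bash
python3 plan.py .5892 -.2363 .267 -.48
```

```text
t 15.08 pos [ 0.5884 -0.2371  0.2599] yaw -0.48 tilt [-0.0001 -0.0001] F [  3.2  -0.7 -12.7] g 0.324 40.0
[ 1.1  0.4 -7.1] [-0.  0. -0.]
```

Call:
jog_arm:
  increments:
    - {"tx": 0,"ty": 0,"tz": -2,"wx": 0,"wy": 0,"wz": 0,"gripper": 0}
    - {"tx": 0,"ty": 0,"tz": -4,"wx": 0,"wy": 0,"wz": 0,"gripper": 0}
    - {"tx": 0,"ty": 0,"tz": -6,"wx": 0,"wy": 0,"wz": 0,"gripper": 0}
    - {"tx": 0,"ty": 0,"tz": -8,"wx": 0,"wy": 0,"wz": 0,"gripper": 0}
    - {"tx": 0,"ty": 0,"tz": -9,"wx": 0,"wy": 0,"wz": 0,"gripper": 0}

```text
time: 15.5
position: [0.5884, -0.2371, 0.2671]
tool_rot: [-2.685, -1.63, 0.001]
ft_force: [6.0, -1.8, -21.6]
grip_width: 0.323
grip_force: 40.0
```

Call:
jog_arm:
  increments:
    - {"tx": 0,"ty": 0,"tz": 0,"wx": 0,"wy": 0,"wz": 0,"gripper": 0}
    - {"tx": 0,"ty": 0,"tz": 0,"wx": 0,"wy": 0,"wz": 0,"gripper": 0}
    - {"tx": 0,"ty": 0,"tz": 0,"wx": 0,"wy": 0,"wz": 0,"gripper": 0}
    - {"tx": 0,"ty": 0,"tz": 0,"wx": 0,"wy": 0,"wz": 0,"gripper": 0}
    - {"tx": 0,"ty": 0,"tz": 0,"wx": 0,"wy": 0,"wz": 0,"gripper": 0}

```text
time: 15.92
position: [0.5883, -0.2371, 0.2671]
tool_rot: [-2.685, -1.63, 0.001]
ft_force: [5.5, -1.2, -19.5]
grip_width: 0.32
grip_force: 40.0
```

```bash
python3 plan.py; python3 - <<'E'
from h import *
S=vision.get_image('scene');T=vision.get_image('top')
r=lambda i,x,y,w,h,f:cv2.resize(i['color'][y:y+h,x:x+w],None,fx=f,fy=f,interpolation=2)
cv2.imwrite('pics/end.png',np.hstack([r(S,165,150,130,150,3),r(T,270,100,130,150,3)]))
b=[d['bbox'] for d in vision.spot_in('scene','rail_lift')];print(b)
y=-.48;print('ball predicted at +100mm',proj(S,[(.5892-.225*np.sin(y),-.2363+.225*np.cos(y),.134+.1)]))
E
```

```text
t 15.92 pos [ 0.5883 -0.2371  0.2671] yaw -0.48 tilt [-0.0008  0.0005] F [  5.5  -1.2 -19.5] g 0.32 40.0
[]
ball predicted at +100mm [[282.64614877 228.77103359]]
```

View pics/end.png

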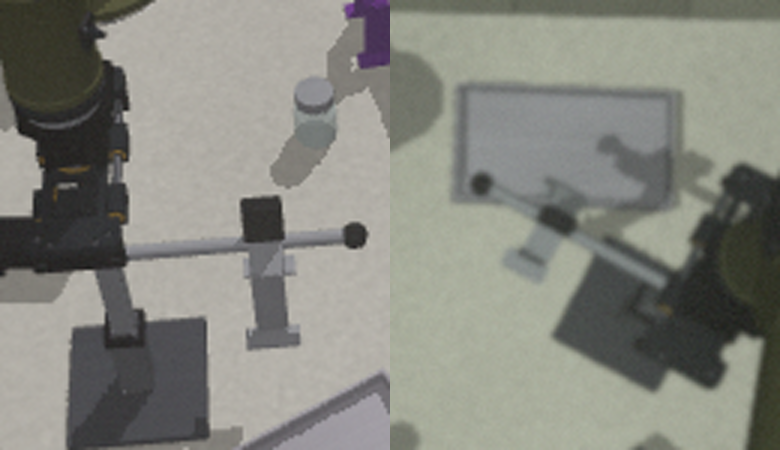

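The picture shows the ball at scene (283,228.7), which is where +100 mm puts it. The bar is against its end stop, the lifter hangs upright and free, and the bystanders that show have not moved. I hand the job in.

```bash
python3 -c "
from bench import ctrl
print(ctrl.close_job())"
```

```text
the job is handed in; nothing more can be done
None
```

I handed the job in at about 16 s of the 54 s limit: the lifter hangs free on the bar, and the bar is held at the second stop with the button squeezed in; the hand-in call gave no verdict.

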